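# Press the keyed shaft into the belt pulley and hold it home

## Robot

A 6-joint arm with a two-finger parallel gripper is mounted at the origin on a cart in front of the work surface, level with it; the furniture and walls round the work are solid. World frame = base frame: x ahead of the robot, y to its left, z up, the work surface at z = 0. Lengths are in mm, angles in rad, forces in N, time in s.
With the tool pointing down it reaches from about 275 to 1000 mm from the base axis. Payload 8.4 kg.
Tool frame: the origin (TCP) lies midway between the tips of the shut fingers; the grasp point (between the pads) lies 19 mm behind it; y points along the fingers, x is the direction in which the jaws open and shut, and the axes are right-handed (so a half turn about y gives the same grasp; the last joint's range is limited). The gripper opens to 85 mm and grips with 20 to 120 N. Pads are 22 mm wide; open, the fingers measure 114 mm over their backs; the gripper's body (76 mm by 85 mm) begins 54 mm behind the grasp point. The pads swing forward as they close: fully open they stand 13 mm farther back than shut.
Start: joints at [-1.221, 0.353, 1.633, -0, 1.155, -0.002], TCP at [215.366, -586.724, 231.281] pointing down, gripper open.
Joint ranges: [-2.63, 2.63], [-0.92, 2.1], [0.06, 2.66], [-1.3, 4.44], [0, 2.69], [-3.02, 3.02]. Speed limits (rad/s): [2.22, 2.22, 2.79, 3.14, 3.14, 3.14].

## Interface

Orientations are given as [roll, pitch, yaw] about the fixed x, y, z axes, in that order (R = Rz(yaw) Ry(pitch) Rx(roll)).
In Python, from bench import r gives the robot as it stands. Calls block until the motion is done:
- r.reach(position, orientation): joint-space move of the TCP to a pose.
- r.move_straight(position, v=150, rot=None): straight line of the TCP; rot=None keeps the orientation; v is the mean speed in mm/s.
- r.movej(angles): joint-space move.
- r.command_gripper(opening): finger opening in mm; the grip force is fixed at half the most; returns when the fingers have stopped.
- r.sleep(seconds).
- r.solve_ik(position, orientation): joint angles nearest the present ones, or None.
- r.camera(name): name is "scene" or "top"; returns a dict with "img" (420x560x3 uint8, blue, green, red), "K" (3x3 intrinsics, pixels), "rvec" (rotation vector, rad) and "tvec" (3), from world to camera coordinates, as OpenCV has them. Camera axes: x right, y down, z forward; pixel columns grow to the right and rows downward; lengths in mm; the calibration is good to about 2 mm. A picture is of the moment at which its call begins. There is no depth.
A pose or a line that the arm cannot do raises r.Unreachable and nothing moves.
- r.hand_in(): hands the job in, once; it reports no verdict.
Trained networks look in the newest picture that a camera, given by its name, has taken for a name from the list of things; names that differ only in an ending like _2 or _b are one class to them, and where a whole thing is asked for, a point or a joint stands for the part that bears it (a point fixed in the world has none). Each returns a list of dicts, best first, with "p" (0 to 1); they miss things now and then, are a little off and sometimes report something else, mostly with a low value. They report only what shows in the picture. A call takes as long as a camera call. They do not tell look-alikes from the thing itself.
- r.boxes_of(name, camera): "position" ([x, y, z] in mm, in world coordinates, good to about 4 mm: the middle of the surface that is visible of it).
Readings, each from a call of its own:
- r.read_time(): time.
- r.read_q(): joint angles.
- r.read_joint_vel(): joint speeds.
- r.read_tau(): joint torques, N m.
- r.read_tool_pos(): TCP position.
- r.read_orientation(): TCP orientation.
- r.read_force(): force on the tool from outside, world axes, zero at the start.
- r.read_moment(): the same for the moment, N m.
- r.read_width(): finger opening in mm.
Only numpy, scipy, OpenCV 4.12 (cv2) and the standard library are available. Lean on these libraries where they do the work, as an engineer would, in place of code of your own. Each camera call takes 0.05 s, during which the arm holds its last target.

## Task

Lift the keyed steel shaft out of its stand and put it down into the bore of the toothed belt pulley, turned so that its key slips into the pulley's keyway. Push it fully home against the spring ejector, until its collar sits on the pulley's face, and finish there with the gripper still holding the shaft and keeping it pressed down (let go and the spring lifts it again). Keep the shaft upright all the way and leave the loose things around the work where they are.

Things in the scene. Friction and masses are not known exactly. Their poses are not given: they have to be found in the camera images.
- shaft_mid (a point): Keyed steel shaft, 100 mm tall, 0.2 to 0.45 kg, upright; point on its axis 50 mm above its foot, z up the axis. Above the foot: 0-44 mm round journal 22 mm in diameter (foot tapers to 17 mm in the last 4 mm); 44-54 mm collar 46 mm in diameter; 54-100 mm rectangular head, 30 mm along x, 26 mm along y. Grip the head across y; the fingertips may rest on the collar.
- shaft_key (a point): Middle of the key's outer face: a dark bar 6 mm wide (along y) on the -x side of the journal, 15 mm from the axis. It runs from 14 mm above the foot up to the collar, so the lowest 14 mm of the journal are a plain round pilot. Same axes as shaft_mid; this point is 30 mm above the foot.
- stand_mouth (a point): Grey square parts stand, 90 x 90 x 20 mm, fixed for the run; the shaft's foot stands loosely in its round hole (24 mm in diameter, 12 mm deep; the key is just above the stand). This point is the centre of the hole's mouth, on the top face, 20 mm above the work surface; z up.
- pulley_mouth (a point): Aluminium toothed belt pulley, 80 mm wide, fixed axis upright in a dark 112 x 112 mm nest plate; it cannot turn. Point: centre of the bore's mouth on the top face, 60 mm above the work surface; z up. Bore 24 mm in diameter, 1 mm clear all round the shaft. Fully home, the collar's underside lies on this face, 44 mm of shaft is in the bore and shaft_mid is 6 mm above this point.
- pulley_keyway (a point): Keyway of the bore, at the top face: a straight slot 8 mm wide (along y) in the bore's -x side, full height, open at the top; point at its outer end, 17 mm from the axis. Same axes as pulley_mouth. The key enters when the shaft's x and y axes point the same way as these (about 0.08 rad of play each way); else it stops on the top face with 14 mm of shaft in the bore.
- ejector (a joint): Spring ejector, a steel disc 18 mm wide low in the bore: how far it is pressed down, m. 0 at rest, its top then 32 mm below the pulley's face; 0.012 with the shaft home. It pushes up with about 5 N at first, 10 N at 0.012.
- label_roll: White roll of labels lying flat, 91 mm in diameter, 58 mm high, loose, not to be disturbed; origin at the centre of its underside.
- small_box_2: Brown carton, 66 x 120 x 81 mm, loose, not to be disturbed; origin at the centre of its underside.
- spare_roller: Light grey spare roller standing on end, 40 mm in diameter, 54 mm high, loose, not to be disturbed; origin at the centre of its underside.
- hex_key: Hex key lying flat, 38 x 128 x 6 mm, loose, not to be disturbed; origin at the centre of its underside.
Not all that is in view belongs to the job. What is shaped like the part that bears pulley_mouth but orange is not meant.

How it is judged (in metres and radians):
On the way:
1. the shaft is lifted clear of its stand in the gripper (z of shaft_mid in the frame of stand_mouth above 0.055 m and contact force between the fingers and shaft above 1 N), for 0.2 s.
At the end, for the whole second after the job is handed in: Key in keyway: shaft upright within 0.06 rad, within 3 mm of the bore axis, turned within 0.2 rad; collar within 2 mm of the pulley's face, ejector pressed 9.5 mm or more, at rest, the fingers still on the shaft with more than 1 N; bystanders within 30 mm of their start (z of shaft_mid in the frame of pulley_mouth below 0.008 m and horizontal distance between shaft_mid and pulley_mouth below 0.003 m and angle between shaft_mid's own z axis and vertical below 0.06 rad and angle between the x axis of shaft_mid and the x axis of pulley_mouth, either way round below 0.2 rad and value of joint ejector above 0.0095 m and contact force between the fingers and shaft above 1 N and linear speed of shaft below 0.02 m/s and distance of each of label_roll, small_box_2, spare_roller, hex_key from where it was at the start of the episode below 0.03 m); the arm keeps its last pose, push and grip.
It fails at once if the shaft is tipped over (angle between shaft_mid's own z axis and vertical above 0.5 rad).
It fails at once if a bystander is knocked away (distance of any of label_roll, small_box_2, spare_roller, hex_key from where it was at the start of the episode above 0.03 m).
It also fails if it takes over 48 s, if anything falls off the work surface, if the arm or the gripper's body presses on something with over 40 N, if the wrist force passes 120 N, or if a joint passes its speed limit or range.

## Working session

There is one attempt and no reset: what is moved stays moved. The work goes in short steps, each a Python script; the robot and the scene stay as the last script left them, time stands still between calls to the robot, and variables do not carry over. Pictures are saved under pics/ and viewed, and the job is handed in when it is done.

```bash
mkdir -p pics; ls; python3 - <<'E'
from bench import r
import cv2,numpy as np
for c in ("scene","top"):
    d=r.camera(c); cv2.imwrite(f"pics/{c}0.png",d["img"]); np.savez(f"pics/{c}0.npz",**d)
    R=cv2.Rodrigues(np.array(d["rvec"],float))[0]; print(c,-R.T@np.array(d["tvec"]).ravel(), R.round(2).tolist(), np.array(d["K"]).round(1).tolist())
    for n in ("shaft_mid","shaft_key","stand_mouth","pulley_mouth","pulley_keyway","label_roll","small_box_2","spare_roller","hex_key"):
        try: print(n,[(np.round(x["position"],0).tolist(),round(x["p"],2)) for x in r.boxes_of(n,c)][:3])
        except Exception as e: print(n,e)
print(r.read_time(),r.read_orientation())
E
```

```text
pics
scene [-164.85087218  615.38212058  738.93163825] [[-0.68, -0.74, 0.02], [-0.44, 0.38, -0.82], [0.59, -0.56, -0.58]] [[501.2, 0.0, 274.0], [0.0, 501.2, 203.9], [0.0, 0.0, 1.0]]
shaft_mid [([577.0, -203.0, 76.0], 0.95)]
shaft_key [([580.0, -206.0, 72.0], 0.71)]
stand_mouth [([570.0, -192.0, 19.0], 0.87)]
pulley_mouth [([430.0, 58.0, 28.0], 0.67), ([606.0, -351.0, 25.0], 0.58)]
pulley_keyway [([604.0, -347.0, 26.0], 0.87), ([426.0, 56.0, 26.0], 0.8)]
label_roll []
small_box_2 [([484.0, 260.0, 86.0], 0.68), ([574.0, -205.0, 76.0], 0.3)]
spare_roller [([411.0, -99.0, 40.0], 0.7), ([570.0, -193.0, 21.0], 0.36)]
hex_key [([486.0, 258.0, 86.0], 0.57)]
top [ 429.51721027  -55.12894991 1092.06325464] [[0.02, -1.0, -0.01], [-1.0, -0.02, -0.09], [0.09, 0.02, -1.0]] [[404.7, 0.0, 279.4], [0.0, 404.7, 210.4], [0.0, 0.0, 1.0]]
shaft_mid [([587.0, -200.0, 99.0], 0.5)]
shaft_key [([587.0, -210.0, 98.0], 0.76)]
stand_mouth [([579.0, -206.0, 15.0], 0.77)]
pulley_mouth [([442.0, 34.0, 15.0], 0.79), ([619.0, -358.0, 21.0], 0.58)]
pulley_keyway [([618.0, -358.0, 30.0], 0.76), ([447.0, 33.0, 16.0], 0.66)]
label_roll [([391.0, 239.0, 58.0], 0.71), ([447.0, 32.0, 16.0], 0.26)]
small_box_2 [([512.0, 232.0, 80.0], 0.56)]
spare_roller [([418.0, -108.0, 45.0], 0.6)]
hex_key []
1.0 [-1.57078486e+00 -3.38688809e-05 -1.21901170e+00]
```

View pics/scene0.png

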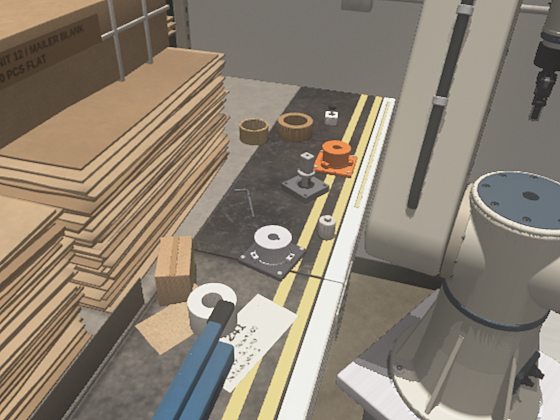

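View pics/top0.png

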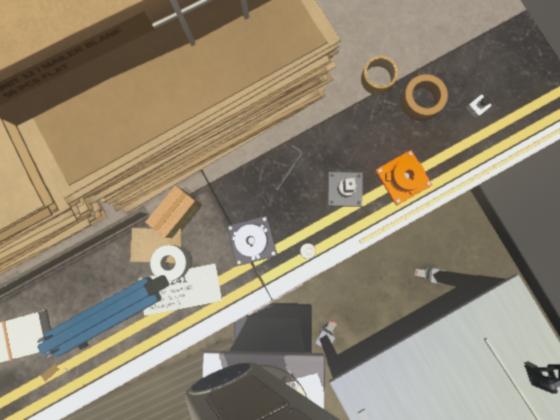

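```bash
python3 - <<'E'
import cv2,numpy as np
t=cv2.imread("pics/top0.png");s=cv2.imread("pics/scene0.png")
def crop(im,c,w,z,n): 
    x,y=c; a=im[max(0,y-w):y+w,max(0,x-w):x+w]; cv2.imwrite(n,cv2.resize(a,None,fx=z,fy=z,interpolation=cv2.INTER_CUBIC)); print(n,max(0,x-w),max(0,y-w))
d=np.load("pics/top0.npz")
for n,p in dict(sh=[580,-206,50],pu=[440,40,50],pu2=[610,-355,50]).items():
    for c,im in (("top",t),("scene",s)):
        d=np.load(f"pics/{c}0.npz"); q=cv2.projectPoints(np.array([p],float),d["rvec"],d["tvec"],d["K"],None)[0].ravel().astype(int)
        crop(im,q,40 if c=="top" else 50,7 if c=="top" else 6,f"pics/c_{n}_{c}.png"); print(q)
E
cd pics; python3 -c "
import cv2,numpy as np
for c in ('top','scene'):
    ims=[cv2.resize(cv2.imread(f'c_{n}_{c}.png'),(400,400)) for n in('sh','pu')]
    cv2.imwrite(f'cc_{c}.png',np.hstack(ims))"
```

```text
pics/c_sh_top.png 304 150
[344 190]
pics/c_sh_scene.png 257 125
[307 175]
pics/c_pu_top.png 208 202
[248 242]
pics/c_pu_scene.png 224 191
[274 241]
pics/c_pu2_top.png 361 139
[401 179]
pics/c_pu2_scene.png 286 102
[336 152]
```

View pics/cc_top.png

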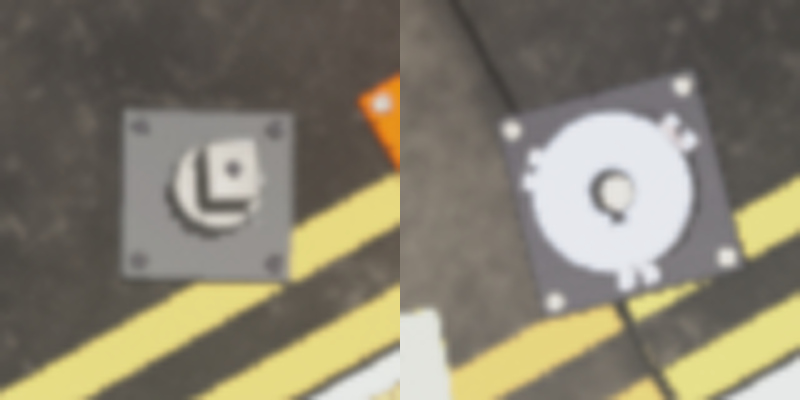

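View pics/cc_scene.png

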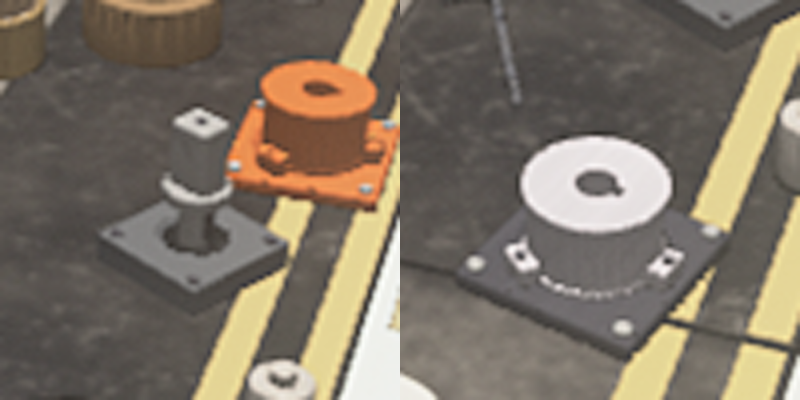

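```bash
cd pics; python3 - <<'E'
import cv2,numpy as np
t=cv2.imread("top0.png");s=cv2.imread("scene0.png")
a=cv2.resize(s[145:205,280:330],None,fx=10,fy=10,interpolation=cv2.INTER_CUBIC)
a=np.clip(a.astype(float)*1.5,0,255).astype(np.uint8)
cv2.imwrite("z1.png",a)
b=[cv2.resize(t[y-20:y+20,x-20:x+20],None,fx=10,fy=10,interpolation=cv2.INTER_NEAREST) for x,y in ((348,186),(250,241))]
cv2.imwrite("z2.png",np.hstack(b))
E
```

```text
(no output)
```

View pics/z1.png

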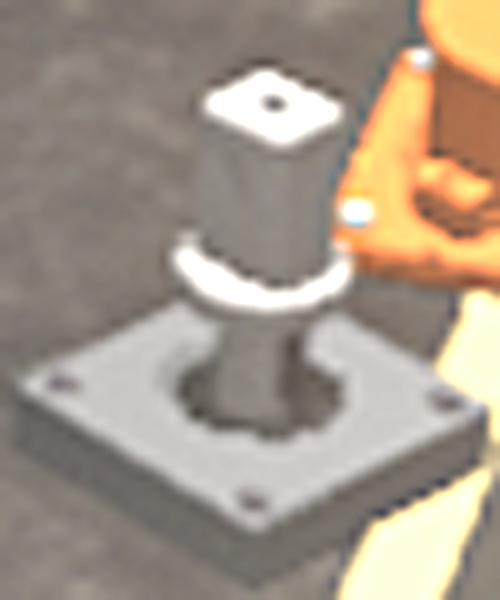

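View pics/z2.png

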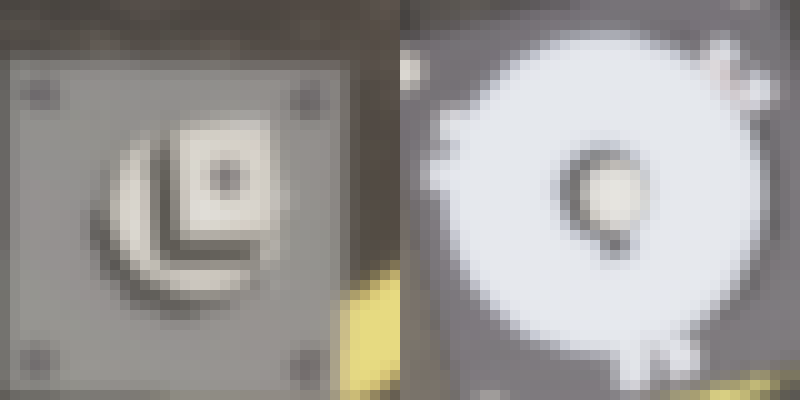

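```bash
cat > fit.py <<'E'
import cv2,numpy as np
from scipy.optimize import minimize
def load(n): 
    d=np.load(f"pics/{n}.npz"); return {k:d[k] for k in d}
def proj(d,P): return cv2.projectPoints(np.asarray(P,float).reshape(-1,3),d["rvec"],d["tvec"],d["K"],None)[0].reshape(-1,2)
S=8
def mask(pts,x0,y0,w,h):
    m=np.zeros((h*S,w*S),np.uint8)
    q=np.round(((pts-[x0,y0]+0.5)*S-0.5)*16).astype(np.int32)
    cv2.fillPoly(m,[q],255,shift=4)
    return cv2.resize(m,(w,h),interpolation=cv2.INTER_AREA).astype(float)/255
def hull(p): return cv2.convexHull(p.astype(np.float32)).reshape(-1,2)
th=np.linspace(0,2*np.pi,72,endpoint=False)
def circ(rad,z): return np.c_[rad*np.cos(th),rad*np.sin(th),0*th+z]
def box(x0,x1,y0,y1,z0,z1): return np.array([[x,y,z] for x in(x0,x1) for y in(y0,y1) for z in(z0,z1)],float)
def place(P,x,y,yaw,z=0):
    c,s=np.cos(yaw),np.sin(yaw); P=np.asarray(P,float)
    return np.c_[c*P[:,0]-s*P[:,1]+x,s*P[:,0]+c*P[:,1]+y,P[:,2]+z]
def resid(d,layers,win):
    x0,y0,w,h=win; img=d["img"][y0:y0+h,x0:x0+w].astype(float).reshape(-1,3)
    ms=[np.ones(w*h)]
    cov=[]
    for L in layers:  # painter's order: later covers earlier
        m=mask(hull(proj(d,L)),x0,y0,w,h).ravel()
        ms=[a*(1-m) for a in ms]+[m]
    A=np.array(ms).T
    c=np.linalg.lstsq(A,img,rcond=None)[0]
    e=img-A@c
    return np.mean(np.minimum(e**2,3000)),(A@c).reshape(h,w,3)
def fit(cost,x0,step):
    best=None
    for k in range(3):
        x0=np.array(x0,float); sim=np.vstack([x0]+[x0+np.eye(len(x0))[i]*step[i]*(1 if k%2==0 else -1) for i in range(len(x0))])
        o=minimize(cost,x0,method="Nelder-Mead",options=dict(initial_simplex=sim,xatol=.01,fatol=.01,maxiter=300)); x0=o.x
    return o
E
cat > f1.py <<'E'
from fit import *
def win(d,P,m):
    q=proj(d,P); a=np.floor(q.min(0)-m).astype(int); b=np.ceil(q.max(0)+m).astype(int); return (*a,*(b-a))
out={}
for c in("top","scene"):
    d=load(c+"0")
    # shaft: head sides, top, collar side+top
    def lay(p,):
        x,y,w=p; f=lambda P:place(P,x,y,w)
        head=box(-15,15,-13,13,62,108); top=np.array([[-15,-13,108],[15,-13,108],[15,13,108],[-15,13,108]])
        return [f(np.r_[circ(23,52),circ(23,62)]),f(circ(23,62)),f(head),f(top)]
    W=win(d,place(np.r_[circ(25,52),circ(25,62),circ(20,108)],582,-204,0),3)
    for w0 in (0.1,-.3):
        o=fit(lambda p:resid(d,lay(p),W)[0],[582,-204,w0],[4,4,.15]); print(c,"shaft",o.x.round(3),round(o.fun,1))
    _,im=resid(d,lay(o.x),W); x0,y0,w,h=W
    A=np.hstack([d["img"][y0:y0+h,x0:x0+w],np.clip(im,0,255).astype(np.uint8)]); 
    # pulley disc only
    def lp(p):
        x,y,w=p; f=lambda P:place(P,x,y,w)
        return [f(circ(p0rad,60)),f(circ(12,60)),f(np.array([[-17,-4,60],[-17,4,60],[-8,4,60],[-8,-4,60]]))]
    W=win(d,place(circ(28,60),440,40,0),0)
    p0rad=60
    for w0 in(.2,.5,-.1):
        o=fit(lambda p:resid(d,lp(p),W)[0],[440,40,w0],[4,4,.15]); print(c,"bore",o.x.round(3),round(o.fun,1))
    _,im=resid(d,lp(o.x),W); x0,y0,w,h=W
    B=np.hstack([d["img"][y0:y0+h,x0:x0+w],np.clip(im,0,255).astype(np.uint8)])
    out[c]=[cv2.resize(z,(400,int(400*z.shape[0]/z.shape[1])),interpolation=cv2.INTER_NEAREST) for z in(A,B)]
    # nest
    def ln(p):
        x,y,w=p; f=lambda P:place(P,x,y,w); return
    cv2.imwrite(f"pics/fit_{c}.png",np.vstack(out[c]))
E
python3 f1.py
```

```text
top shaft [ 5.88456e+02 -2.12988e+02  6.10000e-02] 180.3
top shaft [ 5.88544e+02 -2.12949e+02  4.10000e-02] 179.4
top bore [4.47118e+02 3.57620e+01 2.98000e-01] 295.4
top bore [4.47087e+02 3.57890e+01 3.02000e-01] 295.4
top bore [4.47078e+02 3.57900e+01 3.04000e-01] 295.4
scene shaft [ 5.86895e+02 -2.06893e+02 -1.00000e-02] 531.4
scene shaft [ 5.86651e+02 -2.06797e+02  1.00000e-02] 533.0
scene bore [4.46365e+02 3.87100e+01 2.57000e-01] 125.2
scene bore [4.4654e+02 3.8978e+01 3.2700e-01] 126.1
scene bore [445.581  38.769  -0.518] 158.5
```

```bash
cd pics; python3 -c "
import cv2,numpy as np
a=cv2.imread('fit_top.png');b=cv2.imread('fit_scene.png');h=max(a.shape[0],b.shape[0])
p=lambda z:np.vstack([z,np.zeros((h-z.shape[0],400,3),np.uint8)])
cv2.imwrite('fitall.png',np.hstack([p(a),p(b)]));print(h)"
```

```text
393
```

View pics/fitall.png

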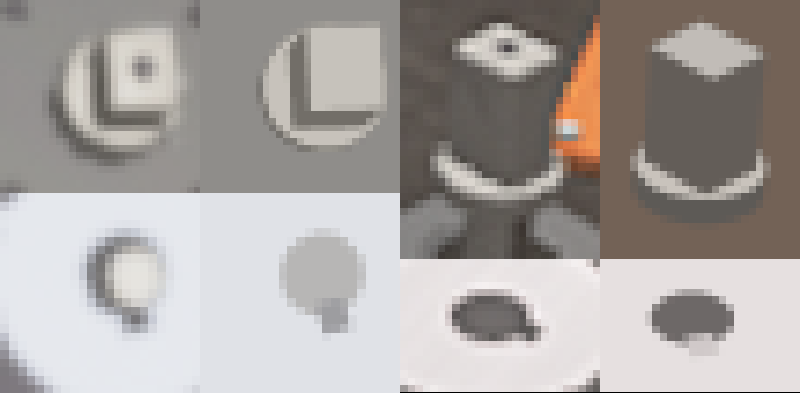

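```bash
cat > f2.py <<'E'
from fit import *
from f1w import win
def resid2(d,layers,labels,win,ncol):
    x0,y0,w,h=win; img=d["img"][y0:y0+h,x0:x0+w].astype(float).reshape(-1,3)
    A=np.zeros((w*h,ncol)); A[:,0]=1
    for L,k in zip(layers,labels):
        m=mask(hull(proj(d,L)),x0,y0,w,h).ravel(); A*=(1-m)[:,None]; A[:,k]+=m
    c=np.linalg.lstsq(A,img,rcond=None)[0]; e=img-A@c
    return np.mean(np.minimum(e**2,4000)),(A@c).reshape(h,w,3)
if __name__=="__main__":
  vis=[]
  for c in("top","scene"):
    d=load(c+"0")
    # bore
    W=win(d,place(circ(24,60),447,37,0),0)
    slot=np.array([[-17,-4,60],[-17,4,60],[0,4,60],[0,-4,60]])
    def lp(p):
        f=lambda P:place(P,*p)
        L=[f(circ(12,60)),f(slot)];k=[1,1]
        if c=="top": L.append(f(circ(9,28)));k.append(2)
        return L,k
    cost=lambda p:resid2(d,*lp(p),W,3 if c=="top" else 2)[0]
    for w0 in(.2,.5,-.1):
        o=fit(cost,[447,37,w0],[4,4,.15]); print(c,"bore",o.x.round(3),round(o.fun,1))
    def show(d,o,lay,W,n):
        im=resid2(d,*lay(o.x),W,n)[1];x0,y0,w,h=W
        A=np.hstack([d["img"][y0:y0+h,x0:x0+w],np.clip(im,0,255).astype(np.uint8)])
        return cv2.resize(A,(400,int(400*A.shape[0]/A.shape[1])),interpolation=cv2.INTER_NEAREST)
    v=[show(d,o,lp,W,3 if c=="top" else 2)]
    # pulley disc
    W=win(d,place(circ(44,60),447,37,0),0)
    def ld(p):
        f=lambda P:place(P,p[0],p[1],0); return [f(circ(p[2],60))],[1]
    o=fit(lambda p:resid2(d,*ld(p),W,2)[0],[447,37,38],[4,4,2]); print(c,"disc",o.x.round(2),round(o.fun,1))
    # head top
    def lh(p):
        a,b=p[3],p[4]
        f=lambda P:place(P,p[0],p[1],p[2]); return [f(np.array([[-a,-b,108],[a,-b,108],[a,b,108],[-a,b,108]]))],[1]
    W=win(d,place(circ(19,108),586,-207,0),0)
    for w0 in(.2,-.2):
        o=fit(lambda p:resid2(d,*lh(p),W,2)[0],[586,-207,w0,14,12],[4,4,.15,2,2]); print(c,"headtop",o.x.round(3),round(o.fun,1))
    v.append(show(d,o,lh,W,2))
    # stand 
    def lst(p):
        f=lambda P:place(P,p[0],p[1],p[2]); return [f(box(-45,45,-45,45,0,20)),f(np.array([[-45,-45,20],[45,-45,20],[45,45,20],[-45,45,20]])),place(np.r_[circ(25,52),circ(23,108)],586,-207,0)],[1,2,3]
    W=win(d,place(circ(62,20),580,-205,0),0)
    o=fit(lambda p:resid2(d,*lst(p),W,4)[0],[580,-205,0],[6,6,.15]); print(c,"stand",o.x.round(3),round(o.fun,1))
    v.append(show(d,o,lst,W,4)); vis.append(np.vstack(v))
  h=max(x.shape[0] for x in vis)
  cv2.imwrite("pics/f2.png",cv2.resize(np.hstack([np.vstack([x,np.zeros((h-x.shape[0],400,3),np.uint8)]) for x in vis]),(800,min(600,h))))
E
cat > f1w.py <<'E'
from fit import *
def win(d,P,m):
    q=proj(d,P); a=np.floor(q.min(0)-m).astype(int); b=np.ceil(q.max(0)+m).astype(int); return (*a,*(b-a))
E
python3 f2.py
```

```text
top bore [4.46996e+02 3.44950e+01 2.37000e-01] 53.9
top bore [4.47008e+02 3.44660e+01 2.41000e-01] 54.1
top bore [4.47094e+02 3.44740e+01 2.62000e-01] 55.1
top disc [446.73  34.9   40.75] 413.2
top headtop [ 5.88235e+02 -2.17363e+02  2.80000e-02  1.34960e+01  1.65950e+01] 763.7
top headtop [ 5.88101e+02 -2.12423e+02  6.50000e-02  1.36600e+01  1.14860e+01] 733.3
top stand [ 5.87336e+02 -2.14173e+02  3.00000e-03] 706.3
scene bore [4.46592e+02 3.86200e+01 2.72000e-01] 88.8
scene bore [4.46617e+02 3.86540e+01 2.76000e-01] 87.8
scene bore [4.46652e+02 3.86530e+01 2.81000e-01] 87.2
scene disc [446.54  38.92  40.49] 383.6
scene headtop [ 5.86311e+02 -2.06141e+02  4.70000e-02  1.45460e+01  1.30760e+01] 242.3
scene headtop [ 5.86339e+02 -2.06257e+02  5.20000e-02  1.44600e+01  1.30940e+01] 242.3
scene stand [ 5.86662e+02 -2.07987e+02  5.00000e-03] 920.5
```

View pics/f2.png

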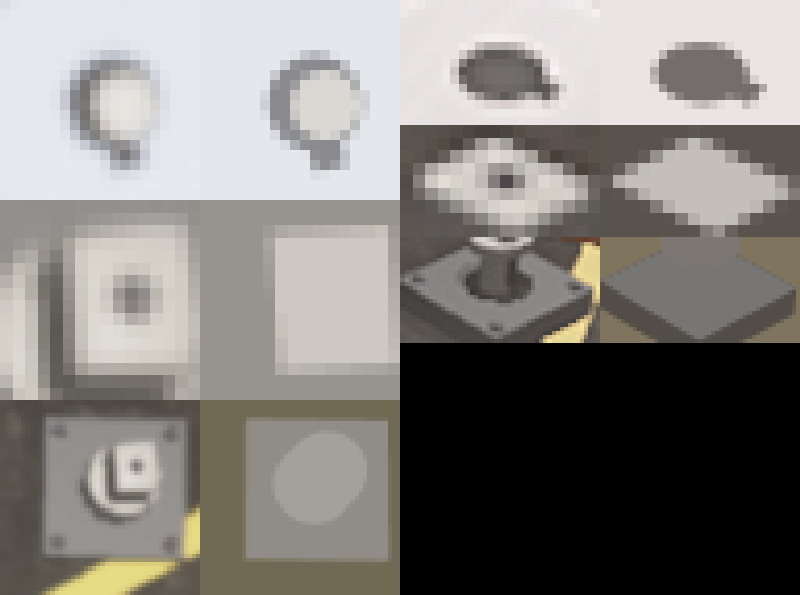

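```bash
cat > h.py <<'E'
from bench import r
import cv2,numpy as np
PI=np.pi
def snap(tag):
    for c in("scene","top"):
        d=r.camera(c); cv2.imwrite(f"pics/{c}{tag}.png",d["img"]); np.savez(f"pics/{c}{tag}.npz",**d)
def ori(yaw): return [-PI/2,0,yaw-PI/2]
def st(): print("t",round(r.read_time(),2),"p",np.round(r.read_tool_pos(),1),"F",np.round(r.read_force(),1),"M",np.round(r.read_moment(),2),"w",round(r.read_width(),1))
E
python3 - <<'E'
from h import *
st()
for p in([587,-209.5,200],[587,-209.5,65]): print(r.solve_ik(p,ori(.055)))
for p in([447,36.5,250],[447,36.5,70]): print(r.solve_ik(p,ori(.26)))
r.reach([587,-209.5,190],ori(.055)); st()
snap("1")
E
```

```text
t 1.0 p [ 215.4 -586.7  231.3] F [-0.7  0.7 -0.5] M [-0.04  0.   -0.05] w 85.3
[-0.34521477  0.38037655  1.66713816  0.          1.09407794  1.17058156]
[-0.34521477  0.54273434  1.75665863  0.          0.84219968  1.17058156]
[ 7.81301418e-02  5.18650802e-02  1.97121212e+00 -4.44089210e-16
  1.11851545e+00  1.38892647e+00]
[ 7.81301418e-02  3.24306649e-01  2.13220866e+00 -4.44089210e-16
  6.85077342e-01  1.38892647e+00]
t 2.92 p [ 586.8 -210.3  190.1] F [-0.8 -0.7 -0.5] M [-0.01 -0.02  0.01] w 85.5
```

```bash
cd pics; python3 -c "
import cv2,numpy as np
a=cv2.imread('scene1.png')[60:220,200:420];b=cv2.imread('top1.png')[110:270,240:460]
cv2.imwrite('v1.png',np.hstack([cv2.resize(x,(400,291),interpolation=cv2.INTER_CUBIC) for x in(a,b)]))"
```

```text
(no output)
```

View pics/v1.png

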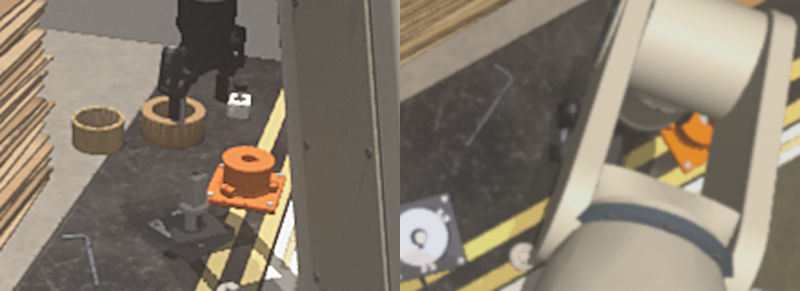

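```bash
python3 - <<'E'
from h import *
r.move_straight([587,-209.5,125],v=150); st()
r.move_straight([587,-209.5,66],v=80); st()
r.command_gripper(36); st()
snap("2")
E
cd pics; python3 -c "
import cv2,numpy as np
a=cv2.imread('scene2.png')[105:215,250:390]
cv2.imwrite('v2.png',cv2.resize(a,(770,605)[:2] and (763,600),interpolation=cv2.INTER_CUBIC))"
```

```text
t 3.6 p [ 587.2 -209.8  125.4] F [ 0.8 -0.3 -0.2] M [-0.03  0.02  0.  ] w 85.2
t 4.48 p [ 587.3 -209.6   66.2] F [ 1.1 -0.3  0.5] M [-0.   -0.04  0.02] w 85.6
t 5.02 p [ 587.  -209.5   66.1] F [-0.5 -0.3 -0.3] M [-0.05 -0.02  0.  ] w 36.0
```

View pics/v2.png

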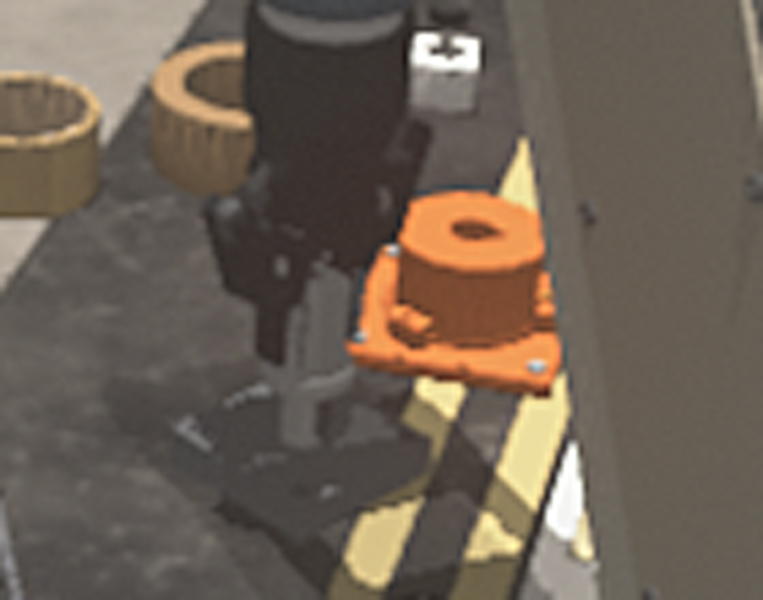

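```bash
python3 - <<'E'
from h import *
for w in (31,28.5): r.command_gripper(w); st()
E
```

```text
t 5.34 p [ 587.  -209.5   66. ] F [ 1.  -0.1 -0.3] M [-0.02 -0.01 -0.03] w 31.0
t 5.56 p [ 587.  -209.5   66. ] F [-1.8  0.2 -0.5] M [-0.01  0.07 -0.01] w 28.9
```

Little force; close fully, check, then lift.

```bash
python3 - <<'E'
from h import *
r.command_gripper(20); st()
p=r.read_tool_pos(); r.move_straight([587,-209.5,130],v=60); st()
r.sleep(0.3); st(); snap("3")
E
cd pics; python3 -c "
import cv2,numpy as np
a=cv2.imread('scene3.png')[95:205,260,None] if 0 else cv2.imread('scene3.png')[85:195,260:400]
cv2.imwrite('v3.png',np.clip(cv2.resize(a,(763,600),interpolation=cv2.INTER_CUBIC)*1.6,0,255))"
```

```text
t 5.78 p [ 587.1 -209.6   66.1] F [-0.6 -0.2  1.7] M [-0.09  0.04 -0.01] w 25.6
t 6.99 p [ 586.7 -209.4  129.5] F [ 0.3 -0.8 -3. ] M [0.03 0.02 0.  ] w 25.4
t 7.29 p [ 586.9 -209.5  129.8] F [ 0.4 -0.7 -2.7] M [0.01 0.04 0.  ] w 25.2[ WARN:0@0.085] global loadsave.cpp:1063 imwrite_ Unsupported depth image for selected encoder is fallbacked to CV_8U.
```

View pics/v3.png

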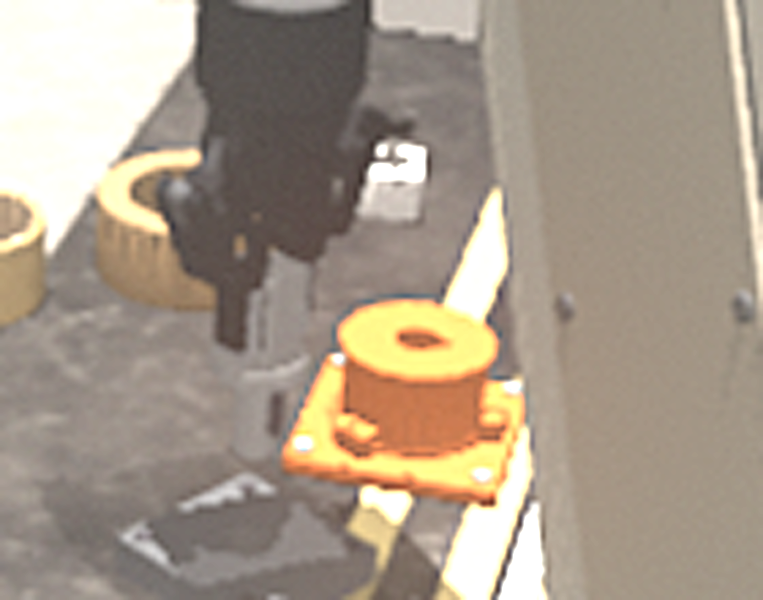

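```bash
python3 - <<'E'
from h import *
r.move_straight([587,-209.5,165],v=120)
r.reach([446.8,36.6,165],ori(.26)); 
r.move_straight([446.8,36.6,126],v=80); r.sleep(.3); st()
snap("4")
E
cd pics; python3 -c "
import cv2,numpy as np
a=cv2.imread('scene4.png')[165:275,210:350]
cv2.imwrite('v4.png',np.clip(cv2.resize(a,(763,600),interpolation=cv2.INTER_CUBIC)*1.3,0,255).astype(np.uint8))"
```

```text
t 9.87 p [447.   36.6 126.4] F [ 0.6  0.6 -1.7] M [-0.04  0.05 -0.  ] w 25.4
```

View pics/v4.png

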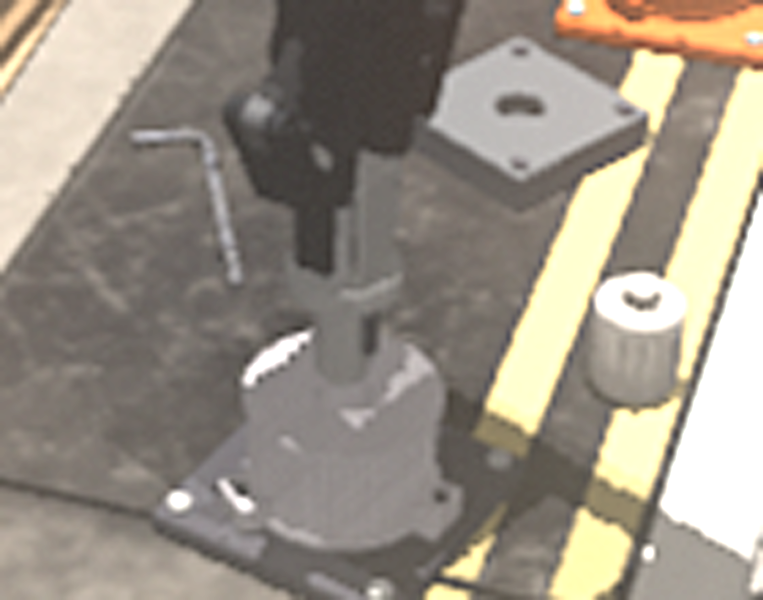

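View pics/top4.png

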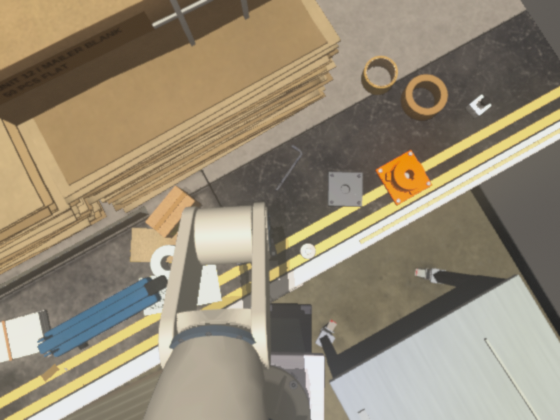

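```bash
python3 - <<'E'
from fit import *
d=load("scene4")
print(proj(d,[[446.6,38.6,60],[446.6,38.6,68],[446.6,38.6,90],[446.6,38.6,107],[446.6+6.8,38.6+7.4,68],[446.6,38.6,128]]).round(2))
g=cv2.cvtColor(d["img"],cv2.COLOR_BGR2GRAY)
for y in range(216,238,2): print(y,g[y,258:288].tolist())
E
```

```text
[[272.63 236.23]
 [272.7  233.32]
 [272.88 225.18]
 [273.03 218.76]
 [268.01 233.25]
 [273.21 210.66]]
216 [89, 81, 79, 84, 85, 90, 91, 91, 91, 93, 92, 87, 89, 96, 94, 93, 92, 97, 91, 85, 88, 100, 117, 114, 114, 100, 79, 79, 79, 80]
218 [76, 74, 79, 82, 83, 87, 92, 91, 93, 93, 94, 94, 91, 90, 102, 117, 114, 114, 113, 119, 117, 112, 109, 98, 93, 87, 81, 79, 76, 79]
220 [78, 77, 82, 88, 92, 88, 88, 90, 94, 95, 96, 95, 97, 97, 97, 96, 97, 103, 102, 99, 98, 99, 97, 92, 83, 84, 84, 80, 78, 82]
222 [83, 80, 76, 70, 72, 72, 74, 75, 76, 83, 89, 93, 94, 94, 94, 93, 96, 96, 88, 86, 75, 72, 80, 75, 83, 94, 103, 98, 89, 81]
224 [76, 77, 77, 77, 74, 69, 65, 63, 62, 75, 85, 92, 93, 94, 94, 97, 98, 93, 75, 57, 57, 75, 92, 88, 86, 83, 77, 77, 76, 74]
226 [83, 71, 63, 53, 88, 116, 162, 207, 178, 105, 85, 92, 94, 96, 95, 96, 97, 91, 76, 60, 58, 87, 109, 101, 92, 93, 97, 92, 86, 81]
228 [91, 112, 165, 220, 234, 238, 189, 86, 99, 97, 89, 93, 95, 95, 95, 96, 97, 92, 73, 56, 58, 89, 112, 108, 108, 105, 120, 123, 97, 83]
230 [220, 228, 227, 232, 185, 85, 96, 103, 105, 100, 90, 92, 94, 94, 95, 96, 96, 94, 87, 82, 94, 107, 109, 107, 108, 105, 118, 143, 151, 133]
232 [205, 163, 136, 88, 95, 101, 103, 106, 106, 100, 92, 93, 96, 93, 95, 95, 94, 93, 89, 97, 105, 107, 108, 106, 103, 99, 125, 150, 147, 148]
234 [95, 99, 102, 103, 105, 104, 106, 105, 105, 104, 105, 101, 95, 94, 94, 96, 93, 92, 96, 105, 109, 106, 104, 119, 143, 149, 148, 148, 137, 113]
236 [103, 104, 103, 104, 105, 106, 105, 105, 105, 102, 100, 103, 106, 108, 108, 107, 109, 110, 105, 102, 102, 106, 102, 127, 152, 138, 113, 103, 104, 107]
```

```bash
python3 - <<'E'
from h import *
x,y=445.5,35.2
r.move_straight([x,y,121],v=40)
for z in (119,117,115,113,111):
    r.move_straight([x,y,z],v=20); st()
    f=r.read_force()
    if f[2]>8 or np.hypot(f[0],f[1])>8: print("stop");break
E
```

```text
t 10.5 p [445.4  35.2 118.9] F [-0.  -1.  -2.3] M [ 0.02 -0.01 -0.  ] w 25.1
t 10.75 p [445.4  35.2 116.9] F [-0.3  0.4 -3.2] M [ 0.02 -0.01 -0.04] w 25.2
t 11.0 p [445.4  35.2 114.9] F [-0.3  0.  -2.5] M [0.06 0.02 0.01] w 25.4
t 11.25 p [445.6  35.5 112.9] F [ 0.9  3.5 -3.5] M [ 0.86 -0.11 -0.01] w 25.7
t 11.5 p [445.6  35.6 110.9] F [ 1.   5.9 -3.7] M [ 1.22 -0.15 -0.03] w 25.4
```

```bash
python3 - <<'E'
from h import *
x,y=445.5,35.2
for yy in (36.2,37.2):
    r.move_straight([x,yy,110.5],v=20); r.sleep(.1); st()
E
```

```text
t 11.85 p [445.3  36.  110.4] F [-0.2  0.1 -2.5] M [ 0.07  0.   -0.02] w 25.4
t 12.2 p [445.5  37.2 110.5] F [ 0.3 -0.2 -3.2] M [-0.    0.01 -0.01] w 25.4
```

```bash
python3 - <<'E'
from h import *
z=107.5;y=36.9
r.move_straight([445.5,y,z],v=20)
def probe(ax,sgn,p0):
    p=np.array(p0,float)
    for i in range(8):
        p[ax]+=sgn*.5
        r.move_straight(list(p),v=20); r.sleep(.05)
        f=np.mean([r.read_force() for _ in range(2)],0)
        if -sgn*f[ax]>3: break
    print(ax,sgn,p,f.round(1),np.round(r.read_moment(),2)); return p[ax]
c=np.array([445.5,y,z]); st()
a=probe(0,-1,c); r.move_straight(list(c),v=30); b=probe(0,1,c); c[0]=(a+b)/2; r.move_straight(list(c),v=30)
a=probe(1,-1,c); r.move_straight(list(c),v=30); b=probe(1,1,c); c[1]=(a+b)/2; r.move_straight(list(c),v=30); print(c); st()
E
```

```text
t 12.5 p [445.3  36.9 107.3] F [-0.4 -0.7 -2. ] M [0.03 0.   0.04] w 25.5
0 -1 [443.   36.9 107.5] [ 4.7 -0.8 -5.3] [-0.19 -1.19 -0.03]
0 1 [447.5  36.9 107.5] [-3.6 -0.1 -0.3] [ 0.06  0.78 -0.03]
1 -1 [445.25  35.4  107.5 ] [ 0.3  4.6 -2.2] [ 1.02 -0.08  0.02]
1 1 [445.25  38.9  107.5 ] [ 0.  -5.6 -2.9] [-1.18 -0.02  0.03]
[445.25  37.15 107.5 ]
t 18.3 p [445.3  37.3 107.5] F [ 0.1  0.4 -2.7] M [ 0.   -0.02  0.07] w 25.4
```

```bash
python3 - <<'E'
from h import *
x,y=445.25,37.15
for z in (105,103,101.5,100,98):
    r.move_straight([x,y,z],v=20); st()
    f=r.read_force()
    if f[2]>6 or np.hypot(f[0],f[1])>8: print("stop");break
E
```

```text
t 18.57 p [445.1  37.2 104.8] F [ 0.  -0.5 -2.7] M [ 0.   -0.   -0.04] w 25.4
t 18.82 p [445.2  37.2 102.9] F [-0.5  0.1 -2.6] M [ 0.02 -0.04  0.04] w 25.4
t 19.07 p [445.2  37.1 101.4] F [-0.6 -1.4 -2.8] M [ 0.01  0.05 -0.  ] w 25.2
t 19.32 p [445.2  37.1  99.9] F [ 1.1  1.  -2.5] M [ 0.02  0.04 -0.02] w 25.2
t 19.57 p [445.1  37.1  97.9] F [ 0.3 -0.3 -2.8] M [ 0.02  0.01 -0.02] w 25.8
```

```bash
python3 - <<'E'
from h import *
x,y=445.25,37.15
for z in (94,90,87,84,81,78,76):
    r.move_straight([x,y,z],v=25); st()
    f=r.read_force()
    if f[2]>25 or np.hypot(f[0],f[1])>12: print("stop");break
E
```

```text
t 19.88 p [445.1  37.1  93.8] F [ 0.5 -0.2 -2.6] M [-0.01 -0.   -0.01] w 25.5
t 20.19 p [445.   37.1  89.8] F [ 0.3 -0.1 -1.7] M [-0.01  0.02  0.01] w 25.1
t 20.46 p [445.1  37.1  86.8] F [ 0.2  0.  -3.5] M [-0.01 -0.04  0.01] w 25.2
t 20.73 p [445.5  37.2  84.1] F [-0.8  0.1  2.1] M [-0.04  0.08  0.02] w 25.3
t 20.99 p [445.5  37.2  81. ] F [-0.1 -0.7  3.3] M [-0.    0.12  0.02] w 25.2
t 21.26 p [445.5  37.2  78.1] F [-0.9 -0.4  4.8] M [-0.07  0.09 -0.02] w 25.3
t 21.51 p [445.5  37.1  76.2] F [-1.2 -0.8  6.4] M [-0.06  0.11  0.01] w 25.4
```

```bash
python3 - <<'E'
from h import *
x,y=445.25,37.15
for z in (75,74,73.3,72.6,72,71.4,70.8):
    r.move_straight([x,y,z],v=15); r.sleep(.15); st()
    f=r.read_force()
    if f[2]>24 or np.hypot(f[0],f[1])>12: print("stop");break
E
```

```text
t 21.91 p [445.5  37.2  75.3] F [-0.4  0.2  6.4] M [-0.07  0.13  0.03] w 25.4
t 22.31 p [445.5  37.1  74.3] F [-0.5  0.2  6.3] M [-0.06  0.15  0.  ] w 25.5
t 22.71 p [445.6  37.1  74.1] F [-3.2 -1.5 15.5] M [-0.06  0.68  0.02] w 25.6
t 23.11 p [445.6  37.1  74. ] F [-6.2 -1.8 27.9] M [-0.11  1.19  0.02] w 25.3
stop
```

```bash
python3 - <<'E'
from h import *
r.sleep(.5); st(); snap("5"); st()
E
cd pics; python3 -c "
import cv2,numpy as np
a=cv2.imread('scene5.png')[165:275,210:350]
cv2.imwrite('v5.png',np.clip(cv2.resize(a,(763,600),interpolation=cv2.INTER_CUBIC)*1.3,0,255).astype(np.uint8))"
```

```text
t 23.61 p [445.6  37.1  74. ] F [-7.  -1.1 28.3] M [-0.12  1.19  0.05] w 25.6
t 23.71 p [445.6  37.1  74.1] F [-5.9 -1.4 28.2] M [-0.03  1.26  0.05] w 25.3
```

View pics/v5.png

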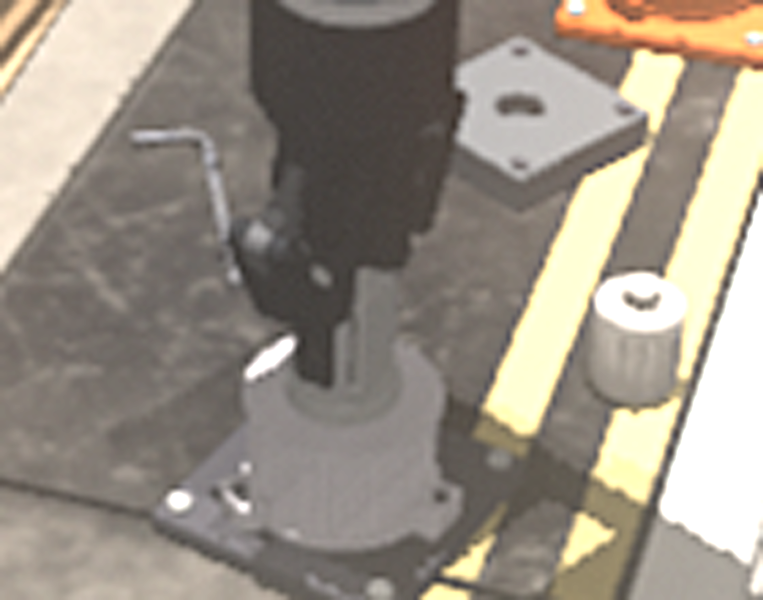

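The picture shows the collar (345, 400) sitting on the pulley's face with the fingers still on the head. The roller and hex key are where they were. Forces are steady, so I'm handing in.

```bash
python3 - <<'E'
from h import *
r.hand_in(); st()
E
```

```text
the job is handed in; nothing more can be done
the job is handed in; nothing more can be done
```

The shaft is fully home in the aluminium pulley. The key is in the keyway, and the gripper is still holding the shaft and pressing it down. I handed in at about 23.7 s; hand-in gives no verdict.

- **Pick-up:** I gripped the head across y with its key facing -x and lifted it 64 mm clear of the stand. It didn't slip.
- **Insertion:** I felt for the bore walls with the foot about 10 mm in and centred the shaft between them. The key then entered the keyway with no resistance.
- **Fully home:** The spring took up at a tool height of about 86 mm. The collar met the face at 74.1 mm, close to the expected 74 mm, so the ejector was pressed about 12 mm.
- **Last readings before hand-in:** The steady upward push was 28 N, with about 6 N sideways, and the fingers were 25 mm apart. The last picture shows the collar on the face, and the roller and hex key unmoved. I didn't check the carton and label roll up close, but the arm stayed clear of them.
- **Disagreements:** The two cameras differed by 4 to 6 mm in y. I used their average and corrected it by touch. The final centre was 1.6 mm off in x and 0.6 mm off in y from the camera estimate.

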